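# Clip a silver boss into its cradle

## Robot

A 7-joint arm with a two-finger parallel gripper is mounted at the origin on the work surface. World frame = base frame: x ahead of the robot, y to its left, z up, the work surface at z = 0. Lengths are in m, angles in rad, forces in N, time in s.
With the tool pointing down it reaches from about 0.35 to 0.9 m from the base axis. Payload 8.1 kg.
Tool frame: the origin (TCP) lies on the centre line of the jaws, within the pads' length; the fingertips stand 19 mm ahead of it and the grasp point (between the pads) is the TCP (arm.tip_reach is the distance from the TCP to the fingertips, in m); z points along the fingers, y is the line along which they close (so a half turn about z gives the same grasp; the last joint's range is limited). The gripper opens to 92 mm and grips with 3 to 60 N. Pads are 19 mm wide; open, the fingers measure 130 mm over their backs; the gripper's body (75 mm by 190 mm) begins 47 mm behind the grasp point.
Start: joints at [-1.433, 0.434, 0.025, 1.573, -0.012, 1.134, -0.075], TCP at [0.149, 0.607, 0.246] pointing down, gripper open.
Joint ranges: [-2.62, 2.62], [-0.44, 2.09], [-1.27, 1.32], [0.08, 2.57], [-1.32, 4.46], [0.12, 2], [-2.74, 2.74]. Speed limits (rad/s): [2.22, 2.22, 3.01, 3.01, 3.14, 3.14, 3.14].

## Interface

Orientations are given as a rotation vector (axis times angle).
In Python, from cell import arm gives the robot as it stands.
- The arm moves only by the tool arm_command, never from a script. Its argument "targets" is a list that holds one entry, the list of rows, each a list of 6 numbers: the shift along the tool's x, y, z in m, then the turn, a rotation vector about the tool's x, y, z in rad. A call has 1 to 10 rows; each row shifts and turns the commanded pose from where the row before left it, along the tool's axes as they then stand; what a row does not reach is not made up. A row lasts 1/8 s, in which the tool goes at most 62.5 mm and 10.7 degrees, less where a joint would pass 70% of its speed; a pose out of reach is approached as far as the arm can. A call with a gripper value outside its range is refused whole. "jaw" is the finger opening in m, from 0 to 0.0918, set as the call begins (left out, the last holds). The fingers move at their own pace and stop on an object; "newtons" is the grip in N (left out, the last holds). Time passes only in rows, so rows that do not move let the fingers close. It gives the time, the measured TCP pose, the force, the opening and the grip force at its end, in the units of the state.
- arm.observe(): the state, without advancing time (a new reading comes with each control period).
- arm.get_image(name): name is "side" or "top" or "wrist"; returns a dict with "pixels" (420x560x3 uint8, red, green, blue), "z_map" (420x560 float32, m along the optical axis (not along the pixel's ray), 0 where there is no reading), "fx", "fy", "cx", "cy" (pixels), "xyz" and "rotation" of the camera in the world; the wrist camera has in their place "T_tool_cam" (4x4, takes a point from camera to tool coordinates, whose origin is the TCP and whose axes are the flange's). Camera axes: x right, y down, z forward; pixel columns grow to the right and rows downward; lengths in m; the calibration is good to about 2 mm. A picture is of the moment at which its call begins: read the wrist's pose just before it.
- arm.sign_off(): hands the job in; it is judged then, once.
The state is a dict: "clock": time; "joints": joint angles; "dq": joint speeds; "joint_efforts": joint torques, N m; "position": TCP position; "ee_rot": TCP orientation; "force": force on the tool from outside, world axes, zero at the start; "ft_torque": the same for the moment, N m; "width": opening from 0.0 (shut) to 1.0 (fully open); "gripper_force": force on a finger pad.
Only numpy, scipy, OpenCV 4.12 (cv2) and the standard library are available. Lean on these libraries where they do the work, as an engineer would, in place of code of your own. Each camera call takes 0.05 s, during which the arm holds its last target. There are 200 camera calls.

## Task

Set the loose round silver boss down flat in the empty round cradle, lowering it rather than dropping it. Then press the cradle's steel clip down until it snaps over and stays shut over the boss's rim, and let go of everything.

Things in the scene. Friction and masses are not known exactly. Their poses are not given: they have to be found in the camera images.
- boss_knob (a point): Loose round silver boss, 0.18 to 0.29 kg, flat on the bench: a disc 100 mm across, 4 mm thick, a low dome (52 mm across, 10 mm high) and on it an upright round knob 30 mm across, 22 to 46 mm above the underside (top at 51 mm). Point: middle of the knob, 34 mm above the underside; grip there, any yaw. z is up. A square plaque with a like knob is not wanted.
- cradle_seat (a point): Centre of the seat floor of the round wooden cradle fixed to the bench, 18 mm above the bench, inside a cork ring of 120 mm inner, 136 mm outer diameter, 8 mm high (10 mm play for the boss). x is level and points to the clip's pivot, 120 mm from the centre, 36 mm above the bench; z is up. With the boss seated its knob point is 34 mm above this.
- clip (a joint): Steel over-centre clip, rad: 0 open (leaning up over the ring, tip 65 mm from the seat centre, 95 mm above the bench), 0.8 shut (level, foot 2 mm above the boss's disc, 38 mm from the centre). Pressed from above it resists up to about 9 N at mid-pad near 0.25 rad (11 N nearer the pivot), then gives way; past 0.54 it snaps shut and stays, released sooner it springs open.
- clip_pad (a point): Middle of the top of the clip's steel thumb pad (56 long, 28 mm wide), moving with it. Open: 92 mm from the seat centre along the seat's x, 79 mm above the bench; shut: 70 mm and 46 mm. Press with shut fingers, past the peak. When setting the boss in, keep the two fingers in line along the seat's y axis, clear of the clip.
There are look-alikes about, which are no part of the job. Leave any blue look-alike of the part that bears boss_knob alone.

How it is judged:
On the way:
1. the boss lies flat in the seat while the clip is still open (horizontal distance between boss_knob and cradle_seat below 0.015 m and z of boss_knob in the frame of cradle_seat below 0.038 m and angle between boss_knob's own z axis and vertical below 0.12 rad and value of joint clip below 0.3 rad), for 0.2 s.
At the end, for the whole second after the job is handed in: The boss lies flat (within 0.12 rad) and at rest in the cradle's seat, its axis within 15 mm of the seat's centre and its knob point less than 38 mm above the seat's floor, and the clip is snapped shut by itself (joint above 0.7 rad) (horizontal distance between boss_knob and cradle_seat below 0.015 m and z of boss_knob in the frame of cradle_seat below 0.038 m and angle between boss_knob's own z axis and vertical below 0.12 rad and value of joint clip above 0.7 rad and linear speed of boss below 0.02 m/s); the robot touches nothing.
It fails at once if the boss is dropped (falls free of the fingers faster than 0.6 m/s) (linear speed of boss above 0.6 m/s and contact force between the fingers and boss below 0.05 N).
It also fails if it takes over 48 s, if anything falls off the work surface, if the arm or the gripper's body presses on something with over 40 N, if the wrist force passes 120 N, or if a joint passes its speed limit or range.

## Working session

There is one attempt and no reset: what is moved stays moved. The work goes in short steps, Python scripts to look and compute and a tool call to move; the robot and the scene stay as the last step left them, time stands still between calls to the robot, and variables do not carry over. Pictures are saved under pics/ and viewed, at most 10 in all, crops included, and the job is handed in when it is done.

Besides the shell and the picture viewer there is one more tool, called after "Emit:" as name(argument=value, ...) on one line, values as JSON. arm_command: Moves the arm, as the interface text tells. Its arguments: {"type":"object","properties":{"targets":{"type":"array","items":{"type":"array","items":{"type":"array","items":{"type":"number"}}}},"jaw":{"type":"number"},"newtons":{"type":"number"}},"required":["targets"]}

```bash
mkdir -p pics
cat > h.py <<'E'
import numpy as np, cv2
from scipy.spatial.transform import Rotation as R
from cell import arm
def grab(n):
    s=arm.observe(); im=arm.get_image(n)
    if n=="wrist":
        T=np.eye(4);T[:3,:3]=R.from_rotvec(s["ee_rot"]).as_matrix() if len(np.ravel(s["ee_rot"]))==3 else np.array(s["ee_rot"]);T[:3,3]=s["position"]
        C=T@np.array(im["T_tool_cam"]); im["rotation"]=C[:3,:3]; im["xyz"]=C[:3,3]
    im["rotation"]=np.array(im["rotation"]); im["xyz"]=np.array(im["xyz"]); return im
def ray(im,u,v):
    return im["rotation"]@np.array([(u-im["cx"])/im["fx"],(v-im["cy"])/im["fy"],1.])
def onplane(im,u,v,z):
    d=ray(im,u,v); return im["xyz"]+d*(z-im["xyz"][2])/d[2]
def cloud(im):
    v,u=np.mgrid[:420,:560]; z=im["z_map"]
    p=np.stack([(u-im["cx"])/im["fx"]*z,(v-im["cy"])/im["fy"]*z,z],-1)@im["rotation"].T+im["xyz"]
    p[z==0]=np.nan; return p
def tri(a,ua,b,ub):
    d1=ray(a,*ua);d2=ray(b,*ub)
    t=np.linalg.lstsq(np.c_[d1,-d2],b["xyz"]-a["xyz"],rcond=None)[0]
    p=a["xyz"]+d1*t[0];q=b["xyz"]+d2*t[1]; return (p+q)/2,np.linalg.norm(p-q)
E
python3 - <<'E'
from h import *
print(arm.observe())
for n in("top","side"):
    im=grab(n); cv2.imwrite(f"pics/{n}0.png",im["pixels"][:,:,::-1]); print(n,im["xyz"],im["rotation"].round(3).tolist(),im["fx"])
    np.save(n+"0.npy",im,allow_pickle=True)
E
```

```text
{'clock': 0.0, 'joints': array([-1.43256806,  0.43520359,  0.02497605,  1.57409767, -0.01160585,
        1.13397868, -0.07511592]), 'dq': array([-2.80658848e-04, -1.96653485e-04,  9.75994397e-04,  1.91406010e-03,
       -1.87629218e-03,  1.89944916e-03,  7.10477639e-05]), 'joint_efforts': array([-2.76433993e-04, -6.67846942e+01,  9.84952748e-01, -3.14472628e+01,
       -6.03950769e-02,  4.26411512e-02,  1.73459803e-04]), 'position': array([0.14900599, 0.6064878 , 0.2449568 ]), 'ee_rot': array([-3.77514497e-01, -3.11877705e+00,  2.42118552e-03]), 'force': array([ 0.30031893, -0.70738052, -0.13473547]), 'ft_torque': array([-0.01293181, -0.0074576 ,  0.00455168]), 'gripper_force': 0.0, 'width': 1.0026516942161017}
top [ 0.37086286 -0.01628484  1.17504359] [-2.127, 2.136, -0.207] 464.30943672901526
side [ 0.14117732 -0.69644646  0.55685838] [-2.039, 0.557, -0.343] 413.2582686467532
```

View pics/top0.png

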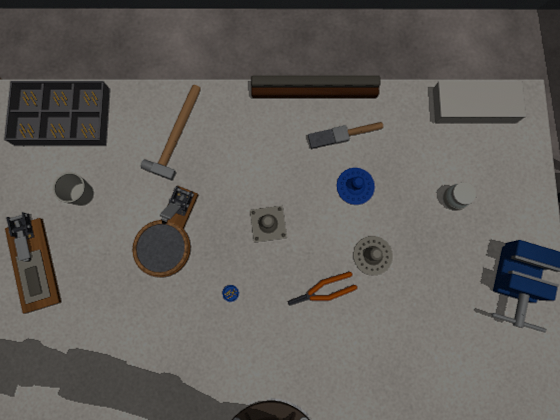

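View pics/side0.png

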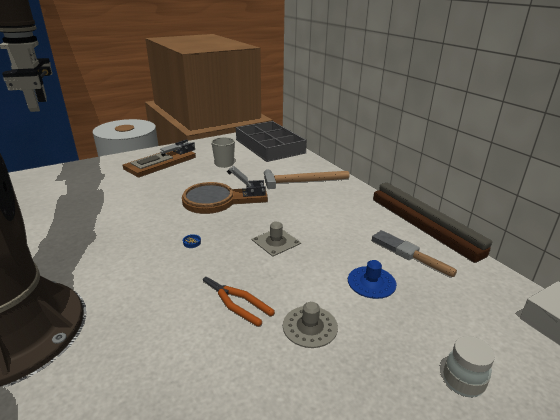

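The top view shows the candidates: a round silver boss at (373,255), a square plaque at (268,223) and a blue disc at (355,185). The round silver one fits because it is a disc and not blue. In the side view it is at (310,325). The round cradle is at (162,248) with its clip at (180,200), and in the side view it is at (208,197). The rectangular wooden block at (30,265) is a look-alike.

```bash
sed -i 's/im\["rotation"\]=np.array(im\["rotation"\]); /r=np.array(im["rotation"]); im["rotation"]=R.from_rotvec(r).as_matrix() if r.ndim==1 else r; /' h.py
python3 - <<'E'
from h import *
t=np.load("top0.npy",allow_pickle=True).item(); s=np.load("side0.npy",allow_pickle=True).item()
for i in(t,s): i["rotation"]=R.from_rotvec(i["rotation"]).as_matrix() if i["rotation"].ndim==1 else i["rotation"]
a=t["pixels"][200:310,325:425,::-1]; b=t["pixels"][175:285,120:220,::-1]
c=s["pixels"][290:350,270:350,::-1]
z=lambda q:cv2.resize(q,(400,440),interpolation=cv2.INTER_CUBIC)
cv2.imwrite("pics/crop.png",np.hstack([z(a),z(b)]))
P=cloud(t);Q=cloud(s)
print("bench z top",np.nanmedian(P[280:300,120:200,2]))
for n,(u,v) in dict(knob=(376,253),boss=(373,255),seat=(162,248),lever=(172,212),pivot=(182,195)).items(): print(n,P[v,u].round(4), onplane(t,u,v,.0).round(3))
# knob top: points above .045 near boss, both views
for nm,C in(("top",P),("side",Q)):
    k=P[253,376]
    m=(np.hypot(C[...,0]-k[0],C[...,1]-k[1])<.06)
    mk=m&(C[...,2]>.044); md=m&(C[...,2]<.03)&(C[...,2]>.0025)
    print(nm,"knob",C[mk].mean(0).round(4),C[mk].max(0).round(4),mk.sum())
    if md.sum()>5:print(" disc",((np.nanpercentile(C[md],1,0)+np.nanpercentile(C[md],99,0))/2).round(4))
# cork/wood mask, colour
hsv=cv2.cvtColor(t["pixels"],cv2.COLOR_RGB2HSV)
m=((hsv[...,0]<18)&(hsv[...,1]>90)&(hsv[...,2]>60)).astype(np.uint8); m[:,:120]=0;m[:,200:]=0;m[:218]=0;m[290:]=0
c=max(cv2.findContours(m,0,2)[0],key=cv2.contourArea); e=cv2.fitEllipse(cv2.convexHull(c)); print("ring outer",e)
c2=P[m>0]; print("wood z",np.nanpercentile(c2[:,2],[5,50,95]))
print("ring ctr @.026",onplane(t,*e[0],.026).round(4))
w=(hsv[...,1]<70)&(hsv[...,2]<160)
f=(np.hypot(P[...,0]-P[248,162,0],P[...,1]-P[248,162,1])<.05)&(P[...,2]<.03); print("floor",P[f].mean(0))
h=(np.hypot(P[...,0]-P[248,162,0],P[...,1]-P[248,162,1])<.18)&(P[...,2]>.033)
v,u=np.nonzero(h); print("clip px",u.min(),u.max(),v.min(),v.max(),P[h].mean(0))
q=P[h]; o=np.argsort(q[:,2])[::-1]
for zz in np.arange(.035,.11,.01):
    k=(abs(q[:,2]-zz)<.005); print(zz.round(3),k.sum(),q[k].mean(0).round(4) if k.any() else "")
E
```

```text
bench z top 0.00012085524299343398
knob [ 0.469  -0.2575  0.0513] [ 0.473 -0.268  0.   ]
boss [ 0.4643 -0.2503  0.0496] [ 0.468 -0.261  0.   ]
seat [0.4869 0.2688 0.0174] [0.489 0.273 0.   ]
lever [0.5659 0.2322 0.084 ] [0.581 0.251 0.   ]
pivot [0.6181 0.2202 0.0338] [0.625 0.227 0.   ]
top knob [ 0.4673 -0.2589  0.0498] [ 0.4816 -0.2441  0.0548] 113
 disc [ 0.4698 -0.2578  0.0087]
side knob [ 0.4661 -0.2632  0.0485] [ 0.4825 -0.2472  0.0515] 164
 disc [ 0.4676 -0.2609  0.0155]
ring outer ((162.1737823486328, 246.185302734375), (54.442970275878906, 64.90252685546875), 42.031253814697266)
wood z [0.01474321 0.02374373 0.02909605]
ring ctr @.026 [0.4905 0.2664 0.026 ]
floor [0.48654069 0.26890203 0.01870668]
clip px 160 193 186 223 [0.58830185 0.22960657 0.06156518]
0.035 79 [0.6131 0.2196 0.037 ]
0.045 160 [0.6075 0.2217 0.0438]
0.055 5 [0.5875 0.2257 0.0575]
0.065 39 [0.5847 0.2321 0.0653]
0.075 41 [0.5758 0.2339 0.0747]
0.085 60 [0.5619 0.2405 0.0851]
0.095 79 [0.5539 0.2438 0.0949]
0.105 2 [0.5487 0.2395 0.1006]
```

View pics/crop.png

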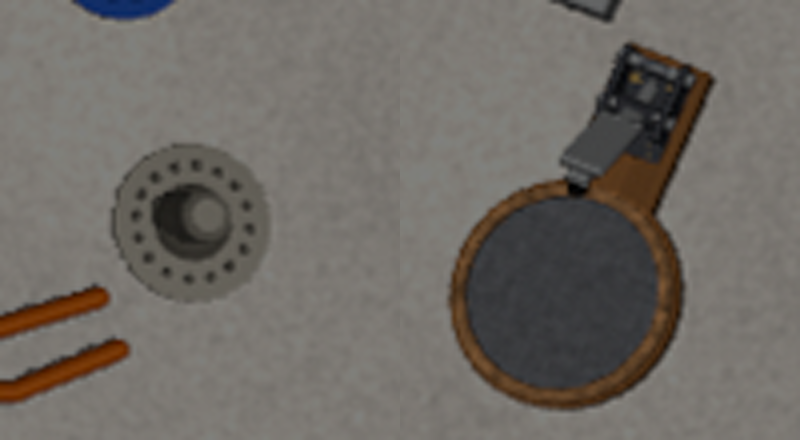

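The left crop confirms a round silver disc with 16 holes and an upright knob, which is the boss. The right crop shows the empty round cradle with its clip raised, pointing toward the upper right. On the way to the boss I'll pause near the cradle for a closer look.

Emit:
arm_command(targets=[[[-0.042,-0.029,0,0,0,0],[-0.042,-0.029,0,0,0,0],[-0.042,-0.029,0,0,0,0],[-0.042,-0.029,0,0,0,0],[-0.042,-0.029,0,0,0,0],[-0.042,-0.029,0,0,0,0],[-0.042,-0.029,0,0,0,0],[-0.042,-0.029,0,0,0,0],[-0.036,-0.024,0,0,0,0],[0,0,0,0,0,0.14]]], jaw=0.09)

```text
clock: 1.35
position: [0.4517, 0.2657, 0.2456]
ee_rot: [0.608, 3.081, -0.002]
force: [-1.0, 1.6, -0.9]
width: 0.978
gripper_force: 0.0
```

Run:
```python
from h import *
im=grab("wrist"); s=arm.observe(); print(s["position"],R.from_rotvec(s["ee_rot"]).as_matrix().round(3), s["clock"])
print(np.array(im["T_tool_cam"]).round(3),im["fx"])
cv2.imwrite("pics/w1.png",im["pixels"][:,:,::-1]); np.save("w1.npy",im,allow_pickle=True)
```

```text
[0.4503217  0.26765463 0.24546372] [[-0.923  0.385 -0.   ]
 [ 0.385  0.923 -0.001]
 [-0.    -0.001 -1.   ]] 1.4
[[ 0.    -0.957 -0.289  0.079]
 [ 1.     0.    -0.001 -0.001]
 [ 0.001 -0.289  0.957 -0.139]
 [ 0.     0.     0.     1.   ]] 340.03443030981254
```

View pics/w1.png

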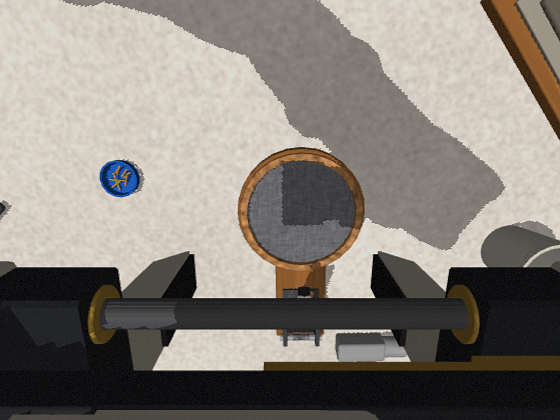

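The wrist view shows the cork ring centred near (301,208), with the pivot block at about (302,310), almost straight along the tool's −x. So the gripper yaw already matches the seat.

Run:
```python
from h import *
im=np.load("w1.npy",allow_pickle=True).item(); C=cloud(im)
hsv=cv2.cvtColor(im["pixels"],cv2.COLOR_RGB2HSV)
m=((hsv[...,0]<20)&(hsv[...,1]>100)).astype(np.uint8); m[:,:230]=0; m[:,372:]=0; m[:140]=0; m[262:]=0
c=max(cv2.findContours(m,0,2)[0],key=cv2.contourArea); 
sel=np.isfinite(C[...,2])&(C[...,2]>.0225)&(C[...,2]<.03)&(m>0)
p=C[sel]; A=np.c_[2*p[:,:2],np.ones(len(p))]; x=np.linalg.lstsq(A,(p[:,:2]**2).sum(1),rcond=None)[0]
print("ring",x[:2],np.sqrt(x[2]+x[0]**2+x[1]**2),p[:,2].mean(),len(p))
h=(hsv[...,1]<90).astype(np.uint8); h[:,:235]=0;h[:,370:]=0;h[:150]=0;h[275:]=0
c=[k for k in cv2.findContours(h,1,2)[0] if 4000<cv2.contourArea(k)<12000]
for k in c:
    e=cv2.fitEllipse(cv2.convexHull(k)); print(e,"inner@.024",onplane(im,*e[0],.024),onplane(im,*e[0],.018))
f=(np.hypot(C[...,0]-x[0],C[...,1]-x[1])<.05); print("floor z",np.nanmedian(C[f][:,2]))
t=np.load("top0.npy",allow_pickle=True).item(); t["rotation"]=R.from_rotvec(t["rotation"]).as_matrix() if t["rotation"].ndim==1 else t["rotation"]
P=cloud(t)
c0=x[:2]
for nm,K in(("top",P),("w",C)):
    d=K[...,:2]-c0; r=np.hypot(d[...,0],d[...,1]); q=(r<.16)&(r>.08)&(abs(np.arctan2(d[...,1],d[...,0])+.4)<.35)
    for lo,hi in((.004,.024),(.03,.05),(.05,.075),(.075,.105)):
        k=q&(K[...,2]>lo)&(K[...,2]<hi)
        if k.sum()>5: print(nm,lo,K[k].mean(0).round(4),np.degrees(np.arctan2(*d[k].mean(0)[::-1])).round(1),k.sum())
```

```text
ring [0.48674914 0.27085126] 0.06340095542373639 0.025290707088059264 2236
((300.9393005371094, 211.02023315429688), (101.38804626464844, 106.92280578613281), 82.00448608398438) inner@.024 [0.48387091 0.2717248  0.024     ] [0.48562772 0.27134441 0.018     ]
floor z 0.018569603426406595
top 0.004 [0.588  0.2151 0.0176] -28.8 345
top 0.03 [0.6091 0.2208 0.041 ] -22.3 253
top 0.05 [0.5822 0.2317 0.0672] -22.3 67
top 0.075 [0.5681 0.2381 0.0839] -21.9 75
w 0.004 [0.5779 0.2332 0.0183] -22.4 1076
w 0.03 [0.6239 0.2154 0.0406] -22.0 396
```

Emit:
arm_command(targets=[[[-0.018,-0.048,0,0,0,0],[-0.018,-0.048,0,0,0,0],[-0.018,-0.048,0,0,0,0],[-0.018,-0.048,0,0,0,0],[-0.018,-0.048,0,0,0,0],[-0.018,-0.048,0,0,0,0],[-0.018,-0.048,0,0,0,0],[-0.018,-0.048,0,0,0,0],[-0.018,-0.048,0.02,0,0,0],[-0.018,-0.048,0.02,0,0,0]]])

```text
clock: 2.65
position: [0.4382, -0.2437, 0.2053]
ee_rot: [0.588, 3.085, 0.001]
force: [0.6, -0.2, 0.1]
width: 0.984
gripper_force: 0.0
```

Emit:
arm_command(targets=[[[0,0,0,0,0,0],[0,0,0,0,0,0]]])

```text
clock: 2.9
position: [0.4379, -0.2421, 0.2054]
ee_rot: [-0.592, -3.084, -0.001]
force: [0.8, 0.0, -0.5]
width: 0.977
gripper_force: 0.0
```

Run:
```python
from h import *
im=grab("wrist"); s=arm.observe(); M=R.from_rotvec(s["ee_rot"]).as_matrix(); print(s["position"],M.round(3))
cv2.imwrite("pics/w2.png",im["pixels"][:,:,::-1]); C=cloud(im)
n=np.hypot(C[...,0]-.467,C[...,1]+.261)<.07
k=n&(C[...,2]>.047); print("knob top",C[k].mean(0),((C[k].max(0)+C[k].min(0))/2),k.sum())
v,u=np.nonzero(k);print("px",u.mean(),v.mean())
d=n&(C[...,2]>.0025)&(C[...,2]<.006); p=C[d]
A=np.c_[2*p[:,:2],np.ones(len(p))]; x=np.linalg.lstsq(A,(p[:,:2]**2).sum(1),rcond=None)[0];print("disc fit n/a mid",(np.percentile(p,1,0)+np.percentile(p,99,0))/2, len(p))
t=(np.array([*((C[k].max(0)+C[k].min(0))/2)[:2],.034])-s["position"])@M; print("tool delta",t)
t2=np.load("top0.npy",allow_pickle=True).item(); t2["rotation"]=R.from_rotvec(t2["rotation"]).as_matrix() if t2["rotation"].ndim==1 else t2["rotation"]
P=cloud(t2);kk=(np.hypot(P[...,0]-.467,P[...,1]+.261)<.04)&(P[...,2]>.047); vv,uu=np.nonzero(kk); print("two-view knob top",tri(im,(u.mean(),v.mean()),t2,(uu.mean(),vv.mean())))
```

```text
[ 0.43831199 -0.24156701  0.20569088] [[-0.929  0.369 -0.   ]
 [ 0.369  0.929  0.001]
 [ 0.     0.001 -1.   ]]
knob top [ 0.41514842 -0.24214246  0.26957213] [ 0.43920567 -0.24452871  0.1725625 ] 35705
px 255.48052093544322 358.5283013583532
disc fit n/a mid [ 0.4676158  -0.26041547  0.00419658] 4734
tool delta [-0.001996   -0.00254461  0.17168829]
two-view knob top (array([ 0.44624842, -0.23763276,  0.23695251]), np.float64(0.038254655542438315))
```

View pics/w2.png

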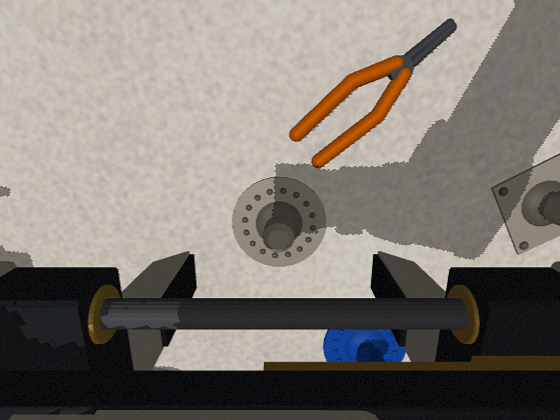

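The wrist view shows the boss disc centred near (279,221), with its knob top at (279,236). The blue disc is at (363,345), off to the far side. I'll centre over the knob and go partway down.

Emit:
arm_command(targets=[[[-0.017,-0.0035,0.02,0,0,0],[-0.017,-0.0035,0.035,0,0,0],[0,0,0.035,0,0,0],[0,0,0.025,0,0,0],[0,0,0,0,0,0],[0,0,0,0,0,0]]])

```text
clock: 3.7
position: [0.4678, -0.2615, 0.0919]
ee_rot: [0.592, 3.084, 0.0]
force: [0.7, 0.1, -0.2]
width: 0.979
gripper_force: 0.0
```

Run:
```python
from h import *
im=grab("wrist"); s=arm.observe(); M=R.from_rotvec(s["ee_rot"]).as_matrix(); print(s["position"],M[:2,:2].round(3))
cv2.imwrite("pics/w3.png",im["pixels"][:,:,::-1])
t=grab("top"); P=cloud(t)
cv2.imwrite("pics/t3.png",cv2.resize(t["pixels"][180:320,310:430,::-1],None,fx=4,fy=4))
C=cloud(im); r=np.hypot(C[...,0]-.467,C[...,1]+.2605)
k=(r<.028)&(C[...,2]>.047)&(C[...,2]<.055); v,u=np.nonzero(k); print("knob top",C[k].mean(0),(C[k].max(0)+C[k].min(0))/2,k.sum(),u.mean(),v.mean())
t2=np.load("top0.npy",allow_pickle=True).item(); t2["rotation"]=R.from_rotvec(t2["rotation"]).as_matrix() if t2["rotation"].ndim==1 else t2["rotation"]
P=cloud(t2);kk=(np.hypot(P[...,0]-.467,P[...,1]+.2605)<.03)&(P[...,2]>.047); vv,uu=np.nonzero(kk); print("two-view",tri(im,(u.mean(),v.mean()),t2,(uu.mean(),vv.mean())))
```

```text
[ 0.46795122 -0.26177124  0.09208521] [[-0.929  0.371]
 [ 0.371  0.929]]
knob top [ 0.46668715 -0.26013175  0.04981108] [ 0.46736092 -0.26049146  0.04983853] 1530 287.04771241830065 250.90196078431373
two-view (array([ 0.46730532, -0.26000071,  0.04785209]), np.float64(0.00080820540582946))
```

View pics/w3.png

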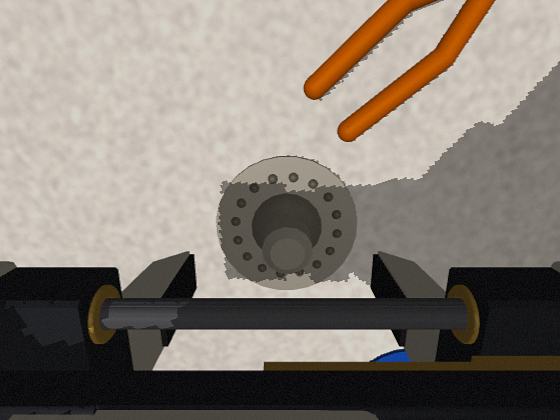

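The knob top is at (287,251), about 1.5 mm from the tool axis and 48–50 mm high, which matches the text. I'll descend and grip.

Emit:
arm_command(targets=[[[0.001,0.001,0.02,0,0,0],[0,0,0.02,0,0,0],[0,0,0.016,0,0,0],[0,0,0,0,0,0],[0,0,0,0,0,0]]])

```text
clock: 4.42
position: [0.4667, -0.261, 0.0353]
ee_rot: [0.595, 3.084, -0.0]
force: [-0.3, 0.5, -0.8]
width: 0.98
gripper_force: 0.0
```

Emit:
arm_command(targets=[[[0,0,0,0,0,0],[0,0,0,0,0,0],[0,0,0,0,0,0],[0,0,0,0,0,0],[0,0,0,0,0,0],[0,0,0,0,0,0]]], jaw=0.0, newtons=30)

```text
clock: 5.18
position: [0.4663, -0.2607, 0.0347]
ee_rot: [-0.595, -3.085, -0.0]
force: [0.1, 0.6, 0.2]
width: 0.374
gripper_force: 0.0
```

Emit:
arm_command(targets=[[[0,0,0,0,0,0],[0,0,0,0,0,0],[0,0,0,0,0,0]]])

```text
clock: 5.55
position: [0.4664, -0.2606, 0.0347]
ee_rot: [-0.594, -3.085, -0.0]
force: [0.8, 1.4, 0.4]
width: 0.319
gripper_force: 30.0
```

Emit:
arm_command(targets=[[[0,0,-0.01,0,0,0],[0,0,-0.02,0,0,0],[0,0,-0.03,0,0,0],[0,0,-0.03,0,0,0],[0,0,-0.03,0,0,0],[0,0,-0.02,0,0,0],[0,0,-0.01,0,0,0],[0,0,0,0,0,0]]])

```text
clock: 6.55
position: [0.4664, -0.2608, 0.1851]
ee_rot: [0.595, 3.084, -0.0]
force: [0.3, 0.2, -2.6]
width: 0.321
gripper_force: 30.0
```

Emit:
arm_command(targets=[[[0.0053,0.015,0,0,0,0],[0.0107,0.03,0,0,0,0],[0.015,0.042,0,0,0,0],[0.015,0.042,0,0,0,0],[0.015,0.042,0,0,0,0],[0.015,0.042,0,0,0,0],[0.015,0.042,0,0,0,0],[0.015,0.042,0,0,0,0],[0.015,0.042,0,0,0,0],[0.015,0.042,0,0,0,0]]])

```text
clock: 7.8
position: [0.4803, 0.1457, 0.1838]
ee_rot: [-0.593, -3.084, 0.001]
force: [0.8, -0.5, -2.4]
width: 0.32
gripper_force: 30.0
```

Emit:
arm_command(targets=[[[0.015,0.042,0,0,0,0],[0.0125,0.035,0,0,0,0],[0.009,0.025,0,0,0,0],[0.006,0.018,0,0,0,0],[0,0,0,0,0,0],[0,0,0,0,0,0],[0,0,0,0,0,0]]])

```text
clock: 8.68
position: [0.487, 0.2694, 0.1848]
ee_rot: [0.597, 3.084, -0.001]
force: [0.2, -0.3, -2.5]
width: 0.318
gripper_force: 30.0
```

Run:
```python
from h import *
s=arm.observe(); M=R.from_rotvec(s["ee_rot"]).as_matrix(); print(s["position"],M.round(4),s["width"],s["clock"])
print("tool delta",(np.array([.487,.2705,.018+.0347])-s["position"])@M)
for n in("side","wrist"):
    im=grab(n)
    if n=="side": a=cv2.resize(im["pixels"][80:240,130:320,::-1],(400,337))
    else: b=cv2.resize(im["pixels"][100:350,150:450,::-1],(400,337))
cv2.imwrite("pics/c4.png",np.hstack([a,b]))
```

```text
[0.48702452 0.26936241 0.18476106] [[-9.277e-01  3.734e-01 -1.000e-04]
 [ 3.734e-01  9.277e-01 -4.000e-04]
 [-1.000e-04 -4.000e-04 -1.000e+00]] 0.31838393458284164 8.675
tool delta [0.00046093 0.00109877 0.13206058]
```

View pics/c4.png

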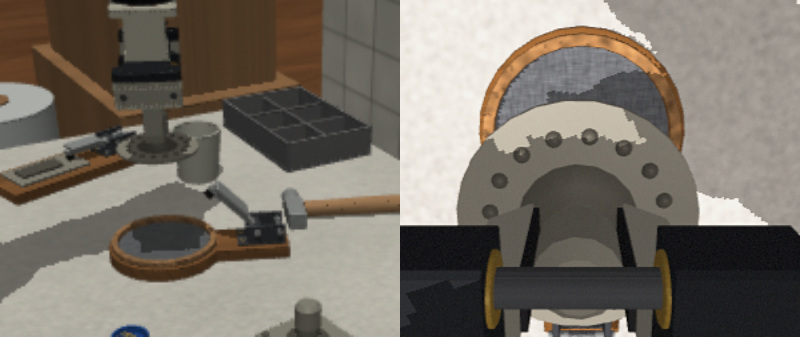

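The boss hangs level (side crop at (157,148)) and is centred over the cradle, whose ring is at (163,245). The clip is open and clear. I'll lower it now.

Emit:
arm_command(targets=[[[0.001,0.001,0.015,0,0,0],[0,0,0.025,0,0,0],[0,0,0.025,0,0,0],[0,0,0.02,0,0,0],[0,0,0.015,0,0,0],[0,0,0.01,0,0,0],[0,0,0.008,0,0,0],[0,0,0.005,0,0,0],[0,0,0.004,0,0,0],[0,0,0,0,0,0]]])

```text
clock: 10.02
position: [0.4863, 0.2721, 0.0577]
ee_rot: [-0.595, -3.085, -0.0]
force: [-0.2, -0.5, -2.4]
width: 0.318
gripper_force: 30.0
```

Emit:
arm_command(targets=[[[0,0,0.002,0,0,0],[0,0,0.002,0,0,0],[0,0,0,0,0,0],[0,0,0,0,0,0]]])

```text
clock: 10.52
position: [0.4864, 0.2721, 0.0538]
ee_rot: [0.595, 3.085, 0.0]
force: [-0.5, -0.1, -2.3]
width: 0.323
gripper_force: 30.0
```

Emit:
arm_command(targets=[[[0,0,0.0006,0,0,0],[0,0,0.0006,0,0,0],[0,0,0,0,0,0],[0,0,0,0,0,0]]])

```text
clock: 11.02
position: [0.4864, 0.272, 0.0527]
ee_rot: [0.595, 3.085, 0.0]
force: [-1.3, -1.2, 3.1]
width: 0.318
gripper_force: 30.0
```

It's in contact (+3 N up), so I'll release.

Emit:
arm_command(targets=[[[0,0,0,0,0,0],[0,0,0,0,0,0],[0,0,0,0,0,0],[0,0,0,0,0,0]]], jaw=0.06)

```text
clock: 11.52
position: [0.4863, 0.272, 0.0525]
ee_rot: [0.595, 3.085, 0.0]
force: [-0.5, -0.5, 0.4]
width: 0.646
gripper_force: 0.0
```

Emit:
arm_command(targets=[[[0,0,-0.01,0,0,0],[0,0,-0.025,0,0,0],[0,0,-0.035,0,0,0],[0,0,-0.035,0,0,0],[0,0,-0.02,0,0,0],[0,0,0,0,0,0]]])

```text
clock: 12.28
position: [0.4873, 0.2725, 0.1796]
ee_rot: [0.594, 3.082, 0.005]
force: [-0.6, -0.3, -0.5]
width: 0.651
gripper_force: 0.0
```

Emit:
arm_command(targets=[[[0.02,0,0,0,0,0],[0.015,0,0,0,0,0],[0,0,0,0,0,0],[0,0,0,0,0,0],[0,0,0,0,0,0],[0,0,0,0,0,0]]], jaw=0.0)

```text
clock: 13.02
position: [0.4542, 0.2848, 0.1775]
ee_rot: [0.596, 3.084, -0.0]
force: [0.3, 0.4, 0.0]
width: 0.051
gripper_force: 0.0
```

Run:
```python
from h import *
s=arm.observe(); M=R.from_rotvec(s["ee_rot"]).as_matrix(); print(s["position"],s["width"],s["clock"])
im=grab("wrist"); C=cloud(im); c=np.array([.487,.2705]); r=np.hypot(C[...,0]-c[0],C[...,1]-c[1])
k=(r<.03)&(C[...,2]>.063)&(C[...,2]<.074); print("knob",C[k].mean(0),(C[k].max(0)+C[k].min(0))/2,k.sum())
sd=grab("side"); Q=cloud(sd); x=np.array([np.cos(-.389),np.sin(-.389)]);y=np.array([-x[1],x[0]])
d=Q[...,:2]-c; a=d@x;b=d@y
k=(abs(a)<.03)&(abs(b)<.03)&(Q[...,2]>.063)&(Q[...,2]<.074); print("side knob",(Q[k].max(0)+Q[k].min(0))/2,k.sum())
for lo in np.arange(.06,.13,.01):
    k=(a>lo)&(a<lo+.01)&(abs(b)<.025)&(Q[...,2]>.032)&(Q[...,2]<.12)
    if k.sum()>3: print(lo.round(2),"z",np.percentile(Q[k][:,2],[50,95]).round(4),"b",b[k].min().round(4),b[k].max().round(4))
p=np.array([*(c+x*.092),.079]); print("pad",p,"tool delta from tip",(p-s["position"])@M-[0,0,.019])
cv2.imwrite("pics/c5.png",np.hstack([cv2.resize(sd["pixels"][80:240,130:320,::-1],(400,337)),cv2.resize(im["pixels"][100:350,150:450,::-1],(400,337))]))
```

```text
[0.45422021 0.28476143 0.17750133] 0.050826401578524895 13.025
knob [0.48275052 0.27198496 0.06714133] [0.48712475 0.27294725 0.06692113] 463
side knob [0.48620031 0.26680279 0.06649965] 45
0.06 z [0.0899 0.0965] b -0.0074 0.0101
0.07 z [0.0934 0.0974] b -0.0136 0.0143
0.08 z [0.0822 0.09  ] b -0.0182 0.0113
0.09 z [0.0721 0.0792] b -0.0146 0.0146
0.1 z [0.0606 0.0691] b -0.0188 0.0059
0.11 z [0.0417 0.0509] b -0.0243 0.0223
0.12 z [0.0406 0.0446] b -0.023 0.0209
0.13 z [0.0383 0.0439] b -0.0216 0.0234
pad [0.57212657 0.23560777 0.079     ] tool delta from tip [-0.12770711 -0.00170991  0.07953159]
```

View pics/c5.png

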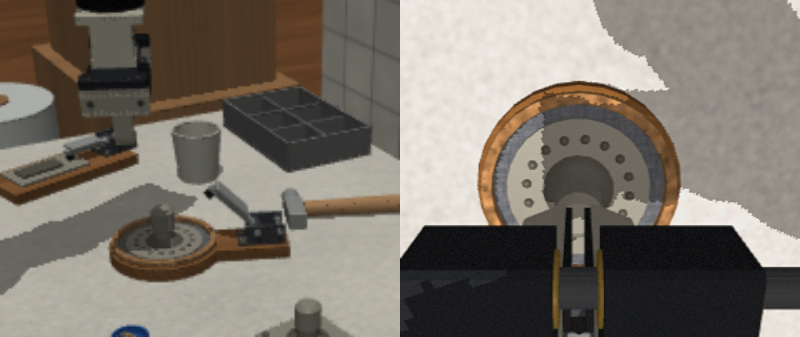

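The boss is seated in the ring with its knob at (163,228) in the side crop and about 67 mm high. It is within about 3 mm of centre, and the clip is still open. Next I'll move over the pad with the fingers shut.

Emit:
arm_command(targets=[[[-0.025,0,0,0,0,0],[-0.04,0,0,0,0,0],[-0.04,-0.002,0,0,0,0],[-0.028,0,0.015,0,0,0],[0,0,0.025,0,0,0],[0,0,0.008,0,0,0],[0,0,0,0,0,0],[0,0,0,0,0,0]]], newtons=40)

```text
clock: 14.12
position: [0.5768, 0.2342, 0.1305]
ee_rot: [0.594, 3.084, 0.001]
force: [-0.4, 0.2, 0.2]
width: 0.005
gripper_force: 0.0
```

```bash
cat > seat.py <<'E'
from h import *
s=arm.observe(); M=R.from_rotvec(s["ee_rot"]).as_matrix(); tip=s["position"]+M@[0,0,.019]
x=np.array([np.cos(.389),-np.sin(.389)]); d=tip[:2]-[.487,.2705]
print("tip a,b,z mm",(1e3*np.array([d@x,d@[-x[1],x[0]],tip[2]])).round(1),"F",s["force"].round(1),s["width"].round(3),s["clock"])
E
python3 seat.py
```

```text
Traceback (most recent call last):
  File "seat.py", line 4, in <module>
    print("tip a,b,z mm",(1e3*np.array([d@x,d@[-x[1],x[0]],tip[2]])).round(1),"F",s["force"].round(1),s["width"].round(3),s["clock"])
                                                                                                      ^^^^^^^^^^^^^^^^
AttributeError: 'float' object has no attribute 'round'
```

Emit:
arm_command(targets=[[[0,0,0.015,0,0,0],[0,0,0.01,0,0,0],[0.001,0,0.004,0,0,0],[0.003,0,0.004,0,0,0],[0.004,0,0.004,0,0,0],[0,0,0,0,0,0]]])

```text
clock: 14.88
position: [0.57, 0.2365, 0.0931]
ee_rot: [0.595, 3.083, 0.001]
force: [0.3, -1.6, 8.7]
width: 0.005
gripper_force: 3.9
```

```bash
sed -i 's/s\["width"\].round(3)/s["width"]/' seat.py; python3 seat.py
```

```text
tip a,b,z mm [89.7  0.1 74.1] F [ 0.3 -1.6  8.7] 0.005317639176116103 14.875
```

The reading is 8.7 N up, which is about the peak as expected. I'll carry on along the arc.

Emit:
arm_command(targets=[[[0.003,0,0.004,0,0,0],[0.003,0,0.004,0,0,0],[0.002,0,0.004,0,0,0],[0.002,0,0.004,0,0,0],[0.002,0,0.004,0,0,0],[0.001,0,0.004,0,0,0],[0,0,0.002,0,0,0],[0,0,0,0,0,0]]])

```text
clock: 15.88
position: [0.557, 0.2414, 0.0664]
ee_rot: [-0.595, -3.085, 0.0]
force: [1.1, 0.7, 0.7]
width: 0.007
gripper_force: 0.0
```

```bash
python3 seat.py
```

```text
tip a,b,z mm [75.8 -0.3 47.4] F [1.1 0.7 0.7] 0.006575663022174987 15.875
```

Emit:
arm_command(targets=[[[0,0,-0.01,0,0,0],[0,0,-0.03,0,0,0],[0,0,-0.04,0,0,0],[0,0,-0.04,0,0,0],[0.04,0,-0.03,0,0,0],[0.05,0,0,0,0,0],[0.05,0,0,0,0,0],[0,0,0,0,0,0],[0,0,0,0,0,0]]])

```text
clock: 17.0
position: [0.4278, 0.2935, 0.2174]
ee_rot: [0.594, 3.084, 0.002]
force: [0.8, -0.0, 0.2]
width: 0.001
gripper_force: 0.0
```

Run:
```python
from h import *
sd=grab("side"); Q=cloud(sd); c=np.array([.487,.2705]); x=np.array([np.cos(.389),-np.sin(.389)]);y=np.array([-x[1],x[0]])
d=Q[...,:2]-c; a=d@x;b=d@y
k=(abs(a)<.03)&(abs(b)<.03)&(Q[...,2]>.06)&(Q[...,2]<.08); print("knob",(Q[k].max(0)+Q[k].min(0))/2,Q[k].max(0)[2],k.sum())
for lo in np.arange(.03,.12,.01):
    k=(a>lo)&(a<lo+.01)&(abs(b)<.02)&(Q[...,2]>.028)&(Q[...,2]<.12)
    if k.sum()>3: print(lo.round(2),"z",np.percentile(Q[k][:,2],[50,95]).round(4))
w=grab("wrist")
cv2.imwrite("pics/c6.png",np.hstack([cv2.resize(sd["pixels"][80:240,130:320,::-1],(400,337)),cv2.resize(w["pixels"][100:350,150:450,::-1],(400,337))]))
```

```text
knob [0.48671039 0.26752089 0.06542847] 0.07059568413889078 62
0.04 z [0.0426 0.0463]
0.05 z [0.0447 0.0467]
0.06 z [0.0445 0.0465]
0.07 z [0.0444 0.0463]
0.08 z [0.0444 0.0467]
0.09 z [0.0445 0.0464]
0.1 z [0.0385 0.0424]
0.11 z [0.0399 0.0445]
```

View pics/c6.png

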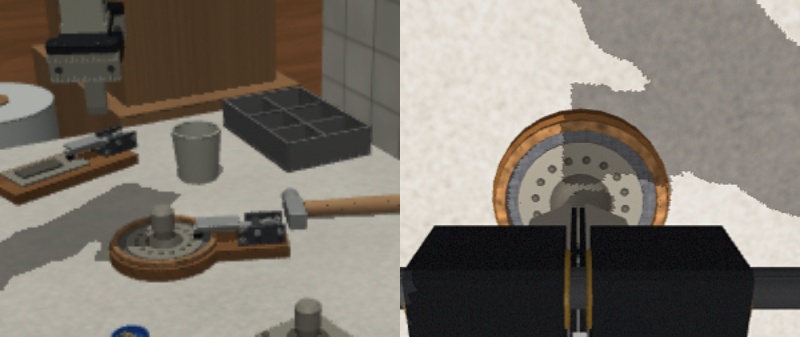

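The clip lies level over the rim at (215,225), about 46 mm high along its length. The boss sits flat and centred at (163,225), and the arm is clear.

```bash
python3 -c "
from cell import arm
print(arm.sign_off())"
```

```text
the job is handed in; nothing more can be done
None
```

The silver boss is seated flat in the cradle with the clip snapped shut over its rim; the arm is clear, and the job was handed in at about 17 s (no verdict was returned).

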